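# Put the vial in the dark box behind its flush sliding cover

### The job

Slide the flat, handleless cover let into the top of the grey dark box fully open by pressing on it with the fingertips, stand the small sample vial upright inside the box without dropping it, and slide the cover fully shut again. The cover is delicate: never press on it or on the box with more than 18 N. Leave the dropper bottle and the timer where they are.

Things in the scene. Friction and masses are not known exactly. Their poses are not given: they have to be found in the camera images.
- dark_box: Grey box fixed to the bench, 124 x 176 x 76 mm (own x, y, z), on screw feet that lift it 2 to 10 mm. Origin: centre of its underside, z up; its y axis is the slide direction. The rim is 76 mm over the origin; inside it is a channel, 107 mm wide (x), y -80 to +80 mm, for the cover. The half y < 0 is hollow (pocket), the rest decked over. Finger force over 18 N on it is damage.
- cover (a joint): Travel of the cover to dark_box +y, m: 0 shut, 0.078 open, hard stops; starts at 0-0.005. White plate 106 x 82 x 3.8 mm; shut, its middle is at x 0, y -39 mm of dark_box. At y = -80 its top is 0-5 mm below the rim, and from there its track falls to +y by 0-0.06 rad; both unknown. Friction 6 N + 8 N s/m, stays put; yields 1 mm per 25 N. Press about 10 to 14 N or it slips.
- pocket (a point): Centre of the compartment's inner floor, at (0, -39, 10) mm in dark_box, axes as dark_box. The compartment is 96 mm (x) by 72 mm (y) with upright walls and a flat floor, 66 mm below the rim; the shut cover clears a standing vial.
- vial: Small glass sample vial with a screw cap, the only vial within 0.72 m, a plain upright cylinder 21 mm in diameter and 48 mm tall, about 22 g, standing on the worktop left or right of the box. Origin at the centre of its underside, z up.
- dropper_bottle: Brown dropper bottle with a rubber bulb, 36 mm diameter, 106 mm tall, upright; a bystander that must not be moved. It and the vial may have swapped places. Origin at the centre of its underside.
- lab_timer: Low white bench timer, 66 x 62 x 17 mm, lying behind the box; a bystander that must not be moved. Origin at the centre of its underside.
Mind the look-alikes: they are no part of the job. What is shaped like the vial but purple is not meant.

How it is judged:
On the way, in this order (a step that is already met when the one before it is completed fails the run):
1. the cover has been slid open (at least 70 of its 78 mm) (value of joint cover above 0.07 m), for 0.1 s.
2. the vial stands upright on the floor of the compartment, let go (horizontal distance between vial and pocket below 0.05 m and z of vial in the frame of pocket below 0.004 m and angle between vial's own z axis and vertical below 0.15 rad and contact force between the fingers and vial below 0.1 N), for 0.2 s.
At the end, for the whole second after the job is handed in: The cover is shut to within 4 mm, and the vial stands upright (within 0.15 rad), at rest, on the floor of the compartment inside the box (value of joint cover below 0.004 m and horizontal distance between vial and pocket below 0.05 m and z of vial in the frame of pocket below 0.004 m and angle between vial's own z axis and vertical below 0.15 rad and linear speed of vial below 0.02 m/s); the robot touches nothing.
It fails at once if the fingers press on the box or its cover with more than 18 N (contact force between the fingers and dark_box above 18 N).
It fails at once if the vial is dropped (falls freely faster than 0.5 m/s) (contact force between the fingers and vial below 0.05 N and linear speed of vial above 0.5 m/s).
It fails at once if the dropper bottle is moved by more than 20 mm (distance of dropper_bottle from where it was at the start of the episode above 0.02 m).
It fails at once if the timer is moved by more than 20 mm (distance of lab_timer from where it was at the start of the episode above 0.02 m).
It also fails if it takes over 72 s, if anything falls off the work surface, if the arm or the gripper's body presses on something with over 40 N, if the wrist force passes 120 N, or if a joint passes its speed limit or range.

### The arm

A 7-joint arm with a two-finger parallel gripper is mounted at the origin on the work surface; the furniture and walls round the work are solid. World frame = base frame: x ahead of the robot, y to its left, z up, the work surface at z = 0. Lengths are in m, angles in rad, forces in N, time in s.
With the tool pointing down it reaches from about 0.4 to 0.85 m from the base axis. Payload 6.9 kg.
Tool frame: the origin (TCP) lies at the very end of the fingers, on their centre line; the grasp point (between the pads) lies 19 mm behind it; z points along the fingers, y is the line along which they close (so a half turn about z gives the same grasp; the last joint's range is limited). The gripper opens to 85 mm and grips with 20 to 120 N. Pads are 22 mm wide; open, the fingers measure 114 mm over their backs; the gripper's body (76 mm by 85 mm) begins 54 mm behind the grasp point. The pads swing forward as they close: fully open they stand 13 mm farther back than shut.
Start: joints at [-1.008, 0.507, -0.238, 1.5, 0.126, 1.149, -0.155], TCP at [0.276, 0.561, 0.231] pointing down, gripper open.
Joint ranges: [-3.08, 3.08], [-0.24, 2.05], [-1.43, 1.35], [0, 2.5], [-1.52, 4.66], [0.17, 1.96], [-2.89, 2.89]. Speed limits (rad/s): [2.39, 2.39, 3.14, 3.14, 3.14, 3.14, 3.14].

### API

Orientations are given as a unit quaternion [w, x, y, z].
In Python, from workcell import bot, snapshot, job gives the robot as it stands.
- The arm moves only by the tool servo_tool, never from a script. Its argument "targets" is a list of rows, each an object of numbers: "tx", "ty", "tz": the shift along the tool's x, y, z normalised to -1 to 1, where 1 is 0.15 m; "ax", "ay", "az": the turn, a rotation vector about the tool's x, y, z normalised to -1 to 1, where 1 is 2 rad; "jaw": the opening, from -1 (shut) to 1 (fully open). In form: [{"tx": .., "ty": .., "tz": .., "ax": .., "ay": .., "az": .., "jaw": ..}, ...]. A call has 1 to 20 rows; each row is the pose to reach, as a shift and turn from the pose commanded when the call began, along the tool's axes at that moment; what a row does not reach only later rows make up. A row lasts 1/10 s, in which the tool goes at most 50 mm and 8.59 degrees, less where a joint would pass 70% of its speed; a pose out of reach is approached as far as the arm can. A call with a number of a shift or a turn outside -1 to 1 is refused whole. A call with a gripper value outside its range is refused whole. The fingers move at their own pace and stop on an object; "force" is the grip in N (left out, the last holds). Time passes only in rows, so rows that repeat a pose let the fingers close. It gives the time, the measured TCP pose, the force, the opening and the grip force at its end, in the units of the state.
- bot.get_state(): the state, without advancing time (a new reading comes with each control period).
- snapshot(name): name is "scene" or "side" or "wrist"; returns a dict with "frame" (384x512x3 uint8, red, green, blue), "camera_matrix" (3x3 intrinsics, pixels), "cam_to_world" (4x4, takes a point from camera to world coordinates). Camera axes: x right, y down, z forward; pixel columns grow to the right and rows downward; lengths in m; the calibration is good to about 2 mm. The wrist camera is an equidistant fisheye: a pixel r from the principal point sees the ray r / f radians off the axis. A picture is of the moment at which its call begins. There is no depth.
- job.job_done(): hands the job in; it is judged then, once.
The state is a dict: "time_s": time; "joint_pos": joint angles; "qd": joint speeds; "joint_efforts": joint torques, N m; "position": TCP position; "tool_rot": TCP orientation; "ft_force": force on the tool from outside, world axes, zero at the start; "moment": the same for the moment, N m; "grip_width": finger opening in m; "grip_force": force on a finger pad.
Only numpy, scipy, OpenCV 4.12 (cv2) and the standard library are available. Lean on these libraries where they do the work, as an engineer would, in place of code of your own. Each camera call takes 0.05 s, during which the arm holds its last target. There are 200 camera calls.

## Working session

There is one attempt and no reset: what is moved stays moved. The work goes in short steps, Python scripts to look and compute and a tool call to move; the robot and the scene stay as the last step left them, time stands still between calls to the robot, and variables do not carry over. Pictures are saved under pics/ and viewed, at most 10 in all, crops included, and the job is handed in when it is done.

Besides the shell and the picture viewer there is one more tool, called after "Emit:" by a JSON object that holds its "op" and its "data", one argument or row to a line. servo_tool: Moves the arm, as the interface text tells. Scaled input: -1 to 1 covers 0.15 m each way for a shift and 2 rad each way for a turn. Its arguments: {"type":"object","properties":{"targets":{"type":"array","items":{"type":"object","properties":{"tx":{"type":"number"},"ty":{"type":"number"},"tz":{"type":"number"},"ax":{"type":"number"},"ay":{"type":"number"},"az":{"type":"number"},"jaw":{"type":"number"}}}},"force":{"type":"number"}},"required":["targets"]}

```bash
mkdir -p pics; ls; python3 - <<'E'
from workcell import bot, snapshot, job
import cv2,numpy as np
s=bot.get_state(); print({k:np.round(v,3).tolist() for k,v in s.items()})
for n in("scene","side","wrist"):
    d=snapshot(n); cv2.imwrite(f"pics/{n}0.png",d["frame"][:,:,::-1]); np.savez(f"{n}0.npz",**d); print(n,np.round(d["camera_matrix"],1).tolist(),np.round(d["cam_to_world"],3).tolist())
a=[cv2.imread(f"pics/{n}0.png") for n in("scene","side","wrist")]
E
```

```text
pics
{'time_s': 0.0, 'joint_pos': [-1.007, 0.508, -0.238, 1.501, 0.126, 1.149, -0.155], 'qd': [0.001, 0.001, 0.0, 0.0, 0.0, 0.001, -0.001], 'joint_efforts': [-0.0, -62.058, -2.187, -24.966, 0.013, 0.012, 0.0], 'position': [0.276, 0.56, 0.23], 'tool_rot': [-0.0, 0.227, 0.974, -0.001], 'ft_force': [0.082, -0.863, 0.239], 'moment': [-0.038, 0.008, 0.033], 'grip_force': 0.0, 'grip_width': 0.085}
scene [[391.2, 0.0, 256.3], [0.0, 391.2, 193.7], [0.0, 0.0, 1.0]] [[0.733, -0.531, 0.425, 0.187], [-0.68, -0.58, 0.448, -0.307], [0.009, -0.618, -0.786, 0.796], [0.0, 0.0, 0.0, 1.0]]
side [[483.3, 0.0, 251.8], [0.0, 483.3, 188.0], [0.0, 0.0, 1.0]] [[-0.943, -0.16, 0.292, 0.22], [-0.333, 0.406, -0.851, 1.16], [0.018, -0.9, -0.436, 0.609], [0.0, 0.0, 0.0, 1.0]]
wrist [[297.3, 0.0, 257.8], [0.0, 297.3, 191.4], [0.0, 0.0, 1.0]] [[0.442, 0.86, 0.254, 0.211], [0.897, -0.424, -0.127, 0.592], [-0.002, 0.284, -0.959, 0.373], [0.0, 0.0, 0.0, 1.0]]
```

View pics/scene0.png

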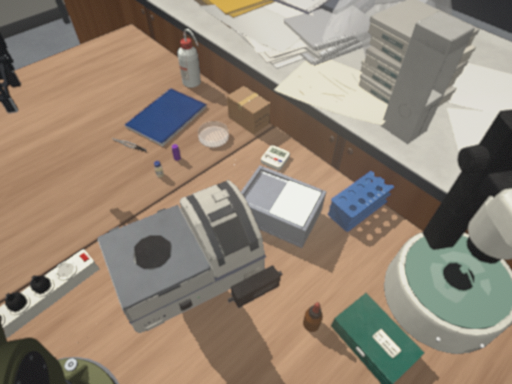

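View pics/side0.png

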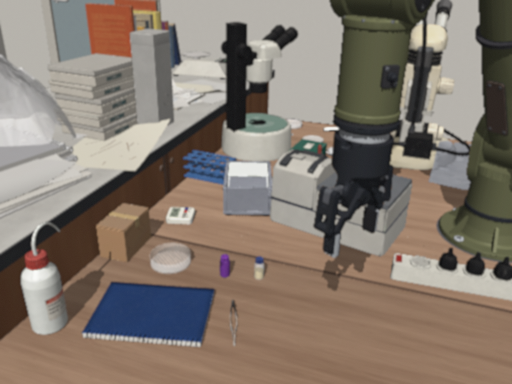

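The scene view shows the box at about (285,205) with its white cover on the right half, and the timer at (275,156). The dropper bottle is at (313,317). There are two vial-shaped objects: (158,170), clear with a blue cap, and (176,152), purple. The purple one is excluded by the task, so the clear one is the vial. I'll confirm in an enlarged crop.

```bash
cat > h.py <<'E'
import numpy as np,cv2
from workcell import bot,snapshot,job
def ray(d,u,v):
    K=d["camera_matrix"];T=d["cam_to_world"]
    r=T[:3,:3]@np.array([(u-K[0,2])/K[0,0],(v-K[1,2])/K[1,1],1]);return T[:3,3],r
def plane(d,u,v,z):
    o,r=ray(d,u,v);return o+r*(z-o[2])/r[2]
def tri(d1,p1,d2,p2):
    A=[];b=[]
    for d,p in((d1,p1),(d2,p2)):
        o,r=ray(d,*p);r/=np.linalg.norm(r);M=np.eye(3)-np.outer(r,r);A.append(M);b.append(M@o)
    return np.linalg.lstsq(np.vstack(A),np.hstack(b),rcond=None)[0]
def proj(d,P):
    T=np.linalg.inv(d["cam_to_world"]);p=T[:3,:3]@P+T[:3,3];q=d["camera_matrix"]@(p/p[2]);return q[:2]
E
python3 - <<'E'
from h import *
S=dict(np.load("scene0.npz"));D=dict(np.load("side0.npz"))
for n,u,v in(("vial",158,176),("purple",177,159),("timer",275,158),("drop",312,329)): print(n,plane(S,u,v,0).round(3))
print("side vial",plane(D,259,276,0).round(3), "purple",plane(D,225,274,0).round(3))
f=cv2.imread("pics/scene0.png");g=cv2.imread("pics/side0.png")
a=cv2.resize(f[160:250,235:335],(500,450),interpolation=cv2.INTER_CUBIC)
b=cv2.resize(f[140:185,140:195],(275,225),interpolation=cv2.INTER_CUBIC)
c=cv2.resize(g[245:290,210:265],(275,225),interpolation=cv2.INTER_CUBIC)
cv2.imwrite("pics/c1.png",np.hstack([a,np.vstack([b,c])]))
E
```

```text
vial [0.464 0.368 0.   ]
purple [0.538 0.385 0.   ]
timer [0.742 0.204 0.   ]
drop [ 0.462 -0.187  0.   ]
side vial [0.473 0.364 0.   ] purple [0.543 0.383 0.   ]
```

View pics/c1.png

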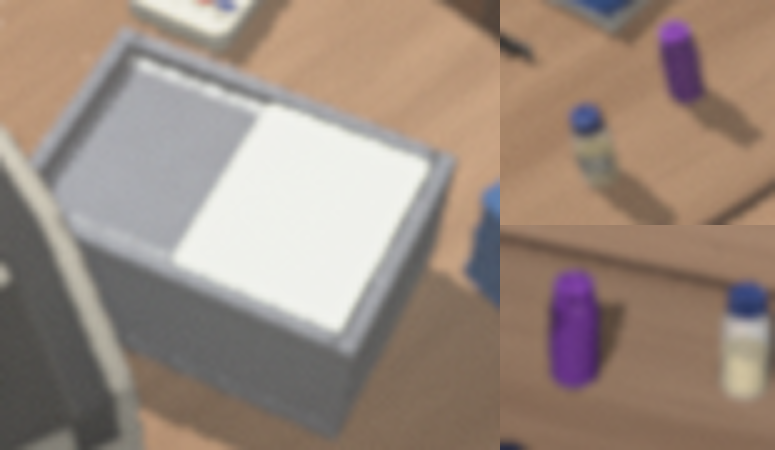

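The crop confirms it: the vial at scene (158,170) is clear with a blue cap, and the purple one is the decoy. The rim's outer corners in the scene image are about (260,166.6), (326,191.4) and (305,230). The cover lies on the right half, so box +y points to the upper left of the image.

```bash
python3 - <<'E'
from h import *
S=dict(np.load("scene0.npz"));D=dict(np.load("side0.npz"))
for z in(.078,.086):
    A,B,C=[plane(S,u,v,z) for u,v in((260,166.8),(326,191.4),(305,230))]
    print(z,A.round(3),B.round(3),C.round(3),np.linalg.norm(A-B).round(4),np.linalg.norm(B-C).round(4),"yaw y",np.degrees(np.arctan2(*(A-B)[1::-1])).round(1),"x",np.degrees(np.arctan2(*(B-C)[1::-1])).round(1))
# white cover masks
for n,d,bx in(("scene",S,(265,175,325,230)),("side",D,(220,155,275,185))):
    f=d["frame"];x0,y0,x1,y1=bx
    m=(f.min(2)>195).astype(np.uint8);q=np.zeros_like(m);q[y0:y1,x0:x1]=m[y0:y1,x0:x1]
    c=max(cv2.findContours(q,0,2)[0],key=cv2.contourArea)
    print(n,cv2.contourArea(c),cv2.approxPolyDP(c,3,True).reshape(-1,2).tolist())
g=cv2.imread("pics/side0.png");f=cv2.imread("pics/scene0.png")
a=cv2.resize(g[150:220,215:285],(400,400),interpolation=cv2.INTER_CUBIC)
b=cv2.resize(f[170:310,95:285],(400,295),interpolation=cv2.INTER_CUBIC);b=cv2.copyMakeBorder(b,0,105,0,0,0)
cv2.imwrite("pics/c2.png",np.hstack([a,b]))
E
```

```text
0.078 [0.639 0.158 0.078] [ 0.7   -0.003  0.078] [ 0.585 -0.043  0.078] 0.1724 0.1222 yaw y 110.8 x 19.0
0.086 [0.634 0.153 0.086] [ 0.695 -0.007  0.086] [ 0.58  -0.046  0.086] 0.1705 0.1209 yaw y 110.8 x 19.0
scene 1317.0 [[268, 175], [286, 182], [269, 211], [302, 225], [320, 193]]
side 476.5 [[229, 164], [229, 178], [261, 175], [267, 178], [267, 184], [265, 163]]
```

View pics/c2.png

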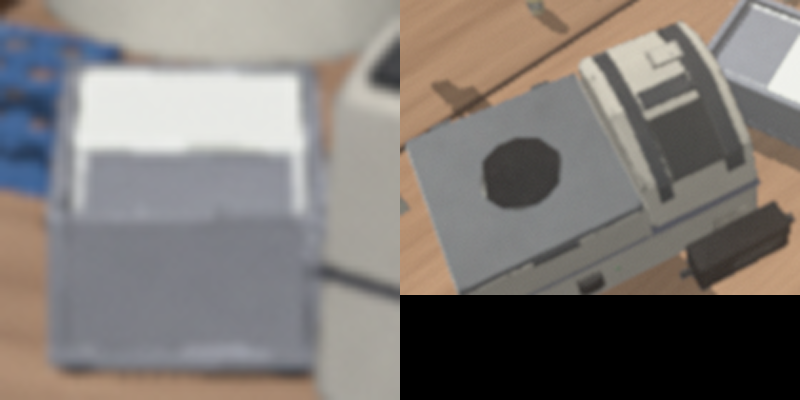

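```bash
python3 - <<'E'
from h import *
from scipy.optimize import least_squares
S=dict(np.load("scene0.npz"));D=dict(np.load("side0.npz"))
sc={"A":(260,166.8),"B":(326,191.4),"C":(305,230)};sd={"A":(223.75,187.6),"B":(226.4,161.4),"C":(271,161.9),"D":(270.7,187.1)}
for k in sc: print(k,tri(S,sc[k],D,sd[k]).round(4))
L={"A":(.062,.088),"B":(.062,-.088),"C":(-.062,-.088),"D":(-.062,.088)}
obs=[(S,k,p) for k,p in sc.items()]+[(D,k,p) for k,p in sd.items()]
obs+=[(D,"a",(224.6,214.4)),(D,"d",(269.6,214.7)),(S,"c",(302,247))]
def P(v,k):
    x,y=L[k.upper()];c,s=np.cos(v[2]),np.sin(v[2]);return np.array([v[0]+c*x-s*y,v[1]+s*x+c*y,v[3]+(.076 if k.isupper() else 0)])
r=least_squares(lambda v:np.hstack([proj(d,P(v,k))-p for d,k,p in obs]),[.6,.05,.33,.006]);print(r.x.round(4),r.fun.round(1))
v=r.x; print({k:P(v,k).round(3).tolist() for k in L}); np.save("box.npy",v)
o,_=ray(S,0,0)
print("dome tri",tri(S,(230.4,180.5),D,(287,152)).round(3),plane(S,230.4,180.5,.13).round(3),plane(S,230.4,180.5,.17).round(3))
print("vial top", tri(S,(157.3,161.5),D,(259.3,259)).round(3), "deck corner machine", plane(S,100,240,.1).round(3))
E
```

```text
A [0.6376 0.1554 0.0826]
B [ 0.697  -0.0053  0.0826]
C [ 0.5795 -0.0458  0.0845]
[0.6102 0.0562 0.3357 0.0086] [-0.3 -2.4  0.7 -0.4  0.5  0.6 -1.   0.2 -0.1 -0.8 -0.7 -0.6  1.8  1.5
 -1.6  0.1  1.9  0.6 -0.1  1.5]
{'A': [0.64, 0.16, 0.085], 'B': [0.698, -0.006, 0.085], 'C': [0.581, -0.047, 0.085], 'D': [0.523, 0.119, 0.085]}
dome tri [0.498 0.102 0.182] [0.53  0.139 0.13 ] [0.509 0.112 0.17 ]
vial top [0.473 0.37  0.047] deck corner machine [0.243 0.218 0.1  ]
```

```bash
python3 - <<'E'
from h import *
# vial segmentation: blue cap in both views
for n,(x0,y0,x1,y1) in(("scene",(145,155,170,185)),("side",(248,252,272,285))):
    f=dict(np.load(n+"0.npz"))["frame"].astype(int)[y0:y1,x0:x1]
    m=f[...,2]>f[...,0]+15
    ys,xs=np.nonzero(m);print(n,xs.mean()+x0,ys.mean()+y0,xs.min()+x0,xs.max()+x0,ys.min()+y0,ys.max()+y0,m.sum())
E
```

```text
scene 156.61904761904762 163.23809523809524 154 159 161 165 21
side 259.0 260.0 256 262 257 263 45
```

Emit:
{"op": "servo_tool", "data": {
  "targets": [
    {"tx": -0.31, "ty": -0.18, "tz": -0.1, "jaw": -1},
    {"tx": -0.62, "ty": -0.36, "tz": -0.1, "jaw": -1},
    {"tx": -0.94, "ty": -0.545, "tz": -0.1, "jaw": -1},
    {"tx": -0.94, "ty": -0.545, "tz": -0.1, "jaw": -1},
    {"tx": -0.94, "ty": -0.545, "tz": -0.1, "jaw": -1}
  ]
}}

```text
invalid input at $.targets[0]: expected keys tx, ty, tz, ax, ay, az, jaw
```

Emit:
{"op": "servo_tool", "data": {
  "targets": [
    {"tx": -0.31, "ty": -0.18, "jaw": -1},
    {"tx": -0.62, "ty": -0.36, "jaw": -1},
    {"tx": -0.94, "ty": -0.545, "jaw": -1},
    {"tx": -0.94, "ty": -0.545, "jaw": -1},
    {"tx": -0.94, "ty": -0.545, "jaw": -1}
  ]
}}

```text
invalid input at $.targets[0]: expected keys tx, ty, tz, ax, ay, az, jaw
```

Emit:
{"op": "servo_tool", "data": {
  "targets": [
    {"tx": -0.31, "ty": -0.18, "jaw": -1},
    {"tx": -0.62, "ty": -0.36, "jaw": -1},
    {"tx": -0.94, "ty": -0.545, "jaw": -1},
    {"tx": -0.94, "ty": -0.545, "jaw": -1},
    {"tx": -0.94, "ty": -0.545, "jaw": -1}
  ]
}}

```text
invalid input at $.targets[0]: expected keys tx, ty, tz, ax, ay, az, jaw
```

Emit:
{"op": "servo_tool", "data": {
  "targets": [
    {"tx": -0.94, "ty": -0.545, "tz": -0.1, "ax": 0, "ay": 0, "az": 0, "jaw": -1},
    {"tx": -0.94, "ty": -0.545, "tz": -0.1, "ax": 0, "ay": 0, "az": 0, "jaw": -1},
    {"tx": -0.94, "ty": -0.545, "tz": -0.1, "ax": 0, "ay": 0, "az": 0, "jaw": -1},
    {"tx": -0.94, "ty": -0.545, "tz": -0.1, "ax": 0, "ay": 0, "az": 0, "jaw": -1},
    {"tx": -0.94, "ty": -0.545, "tz": -0.1, "ax": 0, "ay": 0, "az": 0, "jaw": -1}
  ]
}}

```text
time_s: 0.65
position: [0.3688, 0.4224, 0.2465]
tool_rot: [0.001, 0.229, 0.973, -0.0]
ft_force: [0.1, 0.2, 0.3]
grip_width: 0.0121
grip_force: 0.0
```

Emit:
{"op": "servo_tool", "data": {
  "targets": [
    {"tx": -0.94, "ty": -0.545, "tz": 0, "ax": 0, "ay": 0, "az": 0, "jaw": -1},
    {"tx": -0.94, "ty": -0.545, "tz": 0, "ax": 0, "ay": 0, "az": 0, "jaw": -1},
    {"tx": -0.94, "ty": -0.545, "tz": 0, "ax": 0, "ay": 0, "az": 0, "jaw": -1},
    {"tx": -0.94, "ty": -0.545, "tz": 0, "ax": 0, "ay": 0, "az": 0, "jaw": -1},
    {"tx": -0.94, "ty": -0.545, "tz": 0, "ax": 0, "ay": 0, "az": 0, "jaw": -1}
  ]
}}

```text
time_s: 1.15
position: [0.4577, 0.2885, 0.246]
tool_rot: [-0.0, 0.228, 0.974, -0.0]
ft_force: [0.5, 0.0, -0.2]
grip_width: 0.0002
grip_force: 0.0
```

Emit:
{"op": "servo_tool", "data": {
  "targets": [
    {"tx": -0.94, "ty": -0.545, "tz": 0, "ax": 0, "ay": 0, "az": 0, "jaw": -1},
    {"tx": -0.94, "ty": -0.545, "tz": 0, "ax": 0, "ay": 0, "az": 0, "jaw": -1},
    {"tx": -0.94, "ty": -0.545, "tz": 0, "ax": 0, "ay": 0, "az": 0, "jaw": -1},
    {"tx": -0.94, "ty": -0.545, "tz": 0, "ax": 0, "ay": 0, "az": 0, "jaw": -1},
    {"tx": -0.94, "ty": -0.545, "tz": 0, "ax": 0, "ay": 0, "az": 0, "jaw": -1}
  ]
}}

```text
time_s: 1.65
position: [0.5478, 0.1542, 0.2458]
tool_rot: [-0.0, 0.227, 0.974, 0.0]
ft_force: [-1.6, 0.5, -0.2]
grip_width: -0.0002
grip_force: 0.0
```

Emit:
{"op": "servo_tool", "data": {
  "targets": [
    {"tx": -0.94, "ty": -0.545, "tz": 0, "ax": 0, "ay": 0, "az": 0, "jaw": -1},
    {"tx": -0.94, "ty": -0.545, "tz": 0, "ax": 0, "ay": 0, "az": 0.389, "jaw": -1},
    {"tx": -0.94, "ty": -0.545, "tz": 0, "ax": 0, "ay": 0, "az": 0.389, "jaw": -1},
    {"tx": -0.94, "ty": -0.545, "tz": 0, "ax": 0, "ay": 0, "az": 0.389, "jaw": -1},
    {"tx": -0.94, "ty": -0.545, "tz": 0, "ax": 0, "ay": 0, "az": 0.389, "jaw": -1},
    {"tx": -0.94, "ty": -0.545, "tz": 0, "ax": 0, "ay": 0, "az": 0.389, "jaw": -1},
    {"tx": -0.94, "ty": -0.545, "tz": 0, "ax": 0, "ay": 0, "az": 0.389, "jaw": -1},
    {"tx": -0.94, "ty": -0.545, "tz": 0, "ax": 0, "ay": 0, "az": 0.389, "jaw": -1},
    {"tx": -0.94, "ty": -0.545, "tz": 0, "ax": 0, "ay": 0, "az": 0.389, "jaw": -1}
  ]
}}

```text
time_s: 2.55
position: [0.6374, 0.0201, 0.2463]
tool_rot: [-0.0, 0.577, 0.817, 0.0]
ft_force: [-0.4, 0.5, -0.0]
grip_width: 0.0001
grip_force: 0.0
```

```bash
python3 - <<'E'
from h import *
s=bot.get_state();print(s["position"].round(4) if hasattr(s["position"],"round") else s["position"],s["tool_rot"],s["ft_force"],s["joint_pos"])
d=snapshot("wrist");np.savez("wrist1.npz",**d)
cv2.imwrite("pics/w1.png",cv2.resize(d["frame"][:,:,::-1],(768,576)))
E
```

```text
[0.6374 0.0201 0.2463] [-2.71358654e-04  5.76968953e-01  8.16765989e-01  2.69359400e-04] [-0.3962918   0.48763252 -0.00578858] [-0.11823112  0.5132524   0.08217242  1.44211158 -0.04427636  1.18811026
  0.31070973]
```

View pics/w1.png

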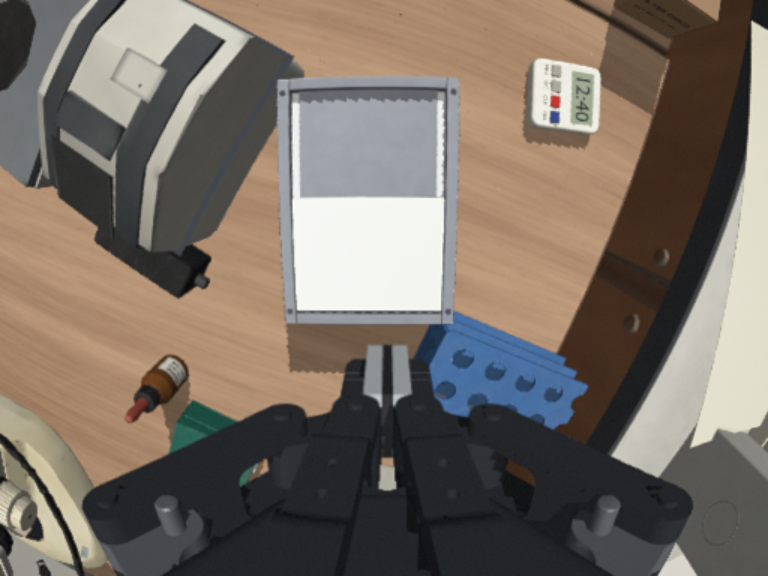

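The wrist view shows the rim's outer corners at (278,80), (459,78), (452,323) and (288,323). The cover's free edge is at row 197, from column 292 to 445. The machine's dome is clear on the left. I'll refine the box pose with this fisheye view.

```bash
cat >> h.py <<'E'
def fproj(d,P):
    T=np.linalg.inv(d["cam_to_world"]);p=T[:3,:3]@P+T[:3,3];K=d["camera_matrix"]
    n=np.hypot(p[0],p[1]);th=np.arctan2(n,p[2]);return np.array([K[0,2]+K[0,0]*th*p[0]/n,K[1,2]+K[1,1]*th*p[1]/n])
def fplane(d,u,v,z):
    K=d["camera_matrix"];T=d["cam_to_world"];a=np.array([(u-K[0,2])/K[0,0],(v-K[1,2])/K[1,1]]);t=np.hypot(*a)
    r=T[:3,:3]@np.array([*(a/t*np.sin(t)),np.cos(t)]);o=T[:3,3];return o+r*(z-o[2])/r[2]
def rel(pos,yaw_tool_y=None):
    """units of servo move from the present pose to world pos"""
    from scipy.spatial.transform import Rotation as R
    s=bot.get_state();q=s["tool_rot"];Rt=R.from_quat([q[1],q[2],q[3],q[0]]).as_matrix()
    return (Rt.T@(np.array(pos)-s["position"])/.15).round(3)
def b2w(v,x,y,z=0):
    c,s=np.cos(v[2]),np.sin(v[2]);return np.array([v[0]+c*x-s*y,v[1]+s*x+c*y,v[3]+z])
E
python3 - <<'E'
from h import *
from scipy.optimize import least_squares
W=dict(np.load("wrist1.npz"))
px={(-.062,.088):(278,80),(.062,.088):(459,78),(.062,-.088):(452,323),(-.062,-.088):(288,323)}
r=least_squares(lambda v:np.hstack([fproj(W,b2w(v,*k,.076))-np.array(p)/1.5 for k,p in px.items()]),[.61,.056,.336,.006])
print(r.x.round(4),r.fun.round(2));v=r.x;v[3]=np.clip(v[3],.002,.010);np.save("box.npy",v)
for p in((368,197),(368,312)):
    w=fplane(W,p[0]/1.5,p[1]/1.5,v[3]+.073)-[*v[:2],0];c,s=np.cos(v[2]),np.sin(v[2]);print("cover edge local",(c*w[0]+s*w[1]).round(4),(-s*w[0]+c*w[1]).round(4))
for n,p in(("dome corner",(296,62)),("dome low",(185,250)),("black",(205,280))):
  for z in(.05,.15): 
    w=fplane(W,p[0]/1.5,p[1]/1.5,z)-[*v[:2],0];print(n,z,(c*w[0]+s*w[1]).round(3),(-s*w[0]+c*w[1]).round(3))
t=b2w(v,.01,-.045);t[2]=.1;print(t.round(4),rel(t))
E
```

```text
[0.6107 0.0544 0.3408 0.0058] [ 0.03  0.31 -0.02  0.12  0.65 -0.09 -0.66 -0.31]
cover edge local -0.0002 0.004
cover edge local -0.001 -0.0804
dome corner 0.05 -0.056 0.108
dome corner 0.15 -0.036 0.085
dome low 0.05 -0.155 -0.037
dome low 0.15 -0.105 -0.017
black 0.05 -0.139 -0.063
black 0.15 -0.094 -0.036
[0.6351 0.0153 0.1   ] [-0.021 -0.024  0.975]
```

Emit:
{"op": "servo_tool", "data": {
  "targets": [
    {"tx": -0.02, "ty": -0.025, "tz": 0.3, "ax": 0, "ay": 0, "az": 0, "jaw": -1},
    {"tx": -0.02, "ty": -0.025, "tz": 0.6, "ax": 0, "ay": 0, "az": 0, "jaw": -1},
    {"tx": -0.02, "ty": -0.025, "tz": 0.9, "ax": 0, "ay": 0, "az": 0, "jaw": -1},
    {"tx": -0.02, "ty": -0.025, "tz": 1.0, "ax": 0, "ay": 0, "az": 0, "jaw": -1},
    {"tx": -0.02, "ty": -0.025, "tz": 1.0, "ax": 0, "ay": 0, "az": 0, "jaw": -1}
  ]
}}

```text
time_s: 3.1
position: [0.6332, 0.0143, 0.0934]
tool_rot: [-0.002, 0.579, 0.816, -0.002]
ft_force: [-0.2, 0.6, 1.7]
grip_width: 0.0002
grip_force: 0.0
```

Emit:
{"op": "servo_tool", "data": {
  "targets": [
    {"tx": 0, "ty": 0, "tz": 0.02, "ax": 0, "ay": 0, "az": 0, "jaw": -1},
    {"tx": 0, "ty": 0, "tz": 0.04, "ax": 0, "ay": 0, "az": 0, "jaw": -1},
    {"tx": 0, "ty": 0, "tz": 0.055, "ax": 0, "ay": 0, "az": 0, "jaw": -1},
    {"tx": 0, "ty": 0, "tz": 0.055, "ax": 0, "ay": 0, "az": 0, "jaw": -1},
    {"tx": 0, "ty": 0, "tz": 0.055, "ax": 0, "ay": 0, "az": 0, "jaw": -1}
  ]
}}

```text
time_s: 3.6
position: [0.6353, 0.014, 0.0886]
tool_rot: [0.0, 0.579, 0.815, 0.0]
ft_force: [0.5, -0.2, 0.1]
grip_width: 0.0001
grip_force: 0.0
```

Emit:
{"op": "servo_tool", "data": {
  "targets": [
    {"tx": 0, "ty": 0, "tz": 0.013, "ax": 0, "ay": 0, "az": 0, "jaw": -1},
    {"tx": 0, "ty": 0, "tz": 0.013, "ax": 0, "ay": 0, "az": 0, "jaw": -1},
    {"tx": 0, "ty": 0, "tz": 0.017, "ax": 0, "ay": 0, "az": 0, "jaw": -1},
    {"tx": 0, "ty": 0, "tz": 0.017, "ax": 0, "ay": 0, "az": 0, "jaw": -1}
  ]
}}

```text
time_s: 4.0
position: [0.635, 0.0139, 0.0854]
tool_rot: [-0.0, 0.579, 0.815, -0.0]
ft_force: [-0.3, 0.5, -0.3]
grip_width: -0.0003
grip_force: 0.0
```

Emit:
{"op": "servo_tool", "data": {
  "targets": [
    {"tx": 0, "ty": 0, "tz": 0.004, "ax": 0, "ay": 0, "az": 0, "jaw": -1},
    {"tx": 0, "ty": 0, "tz": 0.004, "ax": 0, "ay": 0, "az": 0, "jaw": -1},
    {"tx": 0, "ty": 0, "tz": 0.004, "ax": 0, "ay": 0, "az": 0, "jaw": -1}
  ]
}}

```text
time_s: 4.3
position: [0.6351, 0.0139, 0.0849]
tool_rot: [-0.0, 0.579, 0.815, -0.0]
ft_force: [-0.0, -0.1, -0.0]
grip_width: -0.0005
grip_force: 0.0
```

Emit:
{"op": "servo_tool", "data": {
  "targets": [
    {"tx": 0, "ty": 0, "tz": 0.004, "ax": 0, "ay": 0, "az": 0, "jaw": -1},
    {"tx": 0, "ty": 0, "tz": 0.004, "ax": 0, "ay": 0, "az": 0, "jaw": -1},
    {"tx": 0, "ty": 0, "tz": 0.004, "ax": 0, "ay": 0, "az": 0, "jaw": -1}
  ]
}}

```text
time_s: 4.6
position: [0.6351, 0.0139, 0.0842]
tool_rot: [-0.0, 0.579, 0.815, -0.0]
ft_force: [-0.4, 0.7, 0.2]
grip_width: -0.0002
grip_force: 0.0
```

Emit:
{"op": "servo_tool", "data": {
  "targets": [
    {"tx": 0, "ty": 0, "tz": 0.004, "ax": 0, "ay": 0, "az": 0, "jaw": -1},
    {"tx": 0, "ty": 0, "tz": 0.004, "ax": 0, "ay": 0, "az": 0, "jaw": -1},
    {"tx": 0, "ty": 0, "tz": 0.004, "ax": 0, "ay": 0, "az": 0, "jaw": -1}
  ]
}}

```text
time_s: 4.9
position: [0.6351, 0.014, 0.0836]
tool_rot: [-0.0, 0.579, 0.815, -0.0]
ft_force: [-0.3, 0.2, -0.8]
grip_width: 0.0002
grip_force: 0.0
```

Emit:
{"op": "servo_tool", "data": {
  "targets": [
    {"tx": 0, "ty": 0, "tz": 0.004, "ax": 0, "ay": 0, "az": 0, "jaw": -1},
    {"tx": 0, "ty": 0, "tz": 0.004, "ax": 0, "ay": 0, "az": 0, "jaw": -1},
    {"tx": 0, "ty": 0, "tz": 0.004, "ax": 0, "ay": 0, "az": 0, "jaw": -1}
  ]
}}

```text
time_s: 5.2
position: [0.6352, 0.0139, 0.0832]
tool_rot: [0.0, 0.579, 0.815, 0.0]
ft_force: [0.3, 0.1, 2.0]
grip_width: 0.0001
grip_force: 0.5
```

Emit:
{"op": "servo_tool", "data": {
  "targets": [
    {"tx": 0, "ty": 0, "tz": 0.002, "ax": 0, "ay": 0, "az": 0, "jaw": -1},
    {"tx": 0, "ty": 0, "tz": 0.002, "ax": 0, "ay": 0, "az": 0, "jaw": -1},
    {"tx": 0, "ty": 0, "tz": 0.002, "ax": 0, "ay": 0, "az": 0, "jaw": -1}
  ]
}}

```text
time_s: 5.5
position: [0.6352, 0.0139, 0.083]
tool_rot: [0.0, 0.579, 0.815, 0.0]
ft_force: [-1.2, -0.2, 4.3]
grip_width: -0.0
grip_force: 1.6
```

Emit:
{"op": "servo_tool", "data": {
  "targets": [
    {"tx": 0, "ty": 0, "tz": 0.004, "ax": 0, "ay": 0, "az": 0, "jaw": -1},
    {"tx": 0, "ty": 0, "tz": 0.004, "ax": 0, "ay": 0, "az": 0, "jaw": -1},
    {"tx": 0, "ty": 0, "tz": 0.004, "ax": 0, "ay": 0, "az": 0, "jaw": -1}
  ]
}}

```text
time_s: 5.8
position: [0.6352, 0.0139, 0.0827]
tool_rot: [0.0, 0.579, 0.815, 0.0]
ft_force: [-1.6, -0.3, 6.6]
grip_width: -0.0001
grip_force: 3.2
```

Emit:
{"op": "servo_tool", "data": {
  "targets": [
    {"tx": 0, "ty": 0, "tz": 0.006, "ax": 0, "ay": 0, "az": 0, "jaw": -1},
    {"tx": 0, "ty": 0, "tz": 0.006, "ax": 0, "ay": 0, "az": 0, "jaw": -1},
    {"tx": 0, "ty": 0, "tz": 0.006, "ax": 0, "ay": 0, "az": 0, "jaw": -1}
  ]
}}

```text
time_s: 6.1
position: [0.6353, 0.014, 0.0824]
tool_rot: [0.0, 0.579, 0.815, 0.0]
ft_force: [-3.0, 0.1, 11.0]
grip_width: -0.0
grip_force: 5.3
```

Emit:
{"op": "servo_tool", "data": {
  "targets": [
    {"tx": 0.015, "ty": 0, "tz": 0.001, "ax": 0, "ay": 0, "az": 0, "jaw": -1},
    {"tx": 0.03, "ty": 0, "tz": 0.001, "ax": 0, "ay": 0, "az": 0, "jaw": -1},
    {"tx": 0.05, "ty": 0, "tz": 0.002, "ax": 0, "ay": 0, "az": 0, "jaw": -1},
    {"tx": 0.07, "ty": 0, "tz": 0.002, "ax": 0, "ay": 0, "az": 0, "jaw": -1},
    {"tx": 0.07, "ty": 0, "tz": 0.002, "ax": 0, "ay": 0, "az": 0, "jaw": -1}
  ]
}}

```text
time_s: 6.6
position: [0.6329, 0.0216, 0.0823]
tool_rot: [0.002, 0.58, 0.815, -0.0]
ft_force: [1.6, -4.8, 9.4]
grip_width: 0.0002
grip_force: 4.3
```

Emit:
{"op": "servo_tool", "data": {
  "targets": [
    {"tx": 0, "ty": 0, "tz": 0.004, "ax": 0, "ay": 0, "az": 0, "jaw": -1},
    {"tx": 0.02, "ty": 0, "tz": 0.005, "ax": 0, "ay": 0, "az": 0, "jaw": -1},
    {"tx": 0.04, "ty": 0, "tz": 0.005, "ax": 0, "ay": 0, "az": 0, "jaw": -1},
    {"tx": 0.06, "ty": 0, "tz": 0.006, "ax": 0, "ay": 0, "az": 0, "jaw": -1},
    {"tx": 0.07, "ty": 0, "tz": 0.006, "ax": 0, "ay": 0, "az": 0, "jaw": -1}
  ]
}}

```text
time_s: 7.1
position: [0.6297, 0.031, 0.0817]
tool_rot: [0.002, 0.58, 0.815, -0.0]
ft_force: [-1.3, -6.5, 11.4]
grip_width: -0.0002
grip_force: 5.4
```

```bash
cat > cov.py <<'E'
from h import *
d=snapshot("wrist");v=np.load("box.npy");f=d["frame"].astype(int)
# white profile along box y at several x (cover surface height)
for x in(-.04,.04):
    ys=np.arange(-.08,.081,.0005);I=[]
    for y in ys:
        p=fproj(d,b2w(v,x,y,.073));u,w=int(round(p[0])),int(round(p[1]));I.append(f[w,u].min() if 0<=u<512 and 0<=w<384 else -1)
    I=np.array(I);m=I>190;print(x,"white y",ys[m].min().round(4) if m.any() else None,ys[m].max().round(4) if m.any() else None,m.sum()*.5)
E
python3 cov.py
```

```text
-0.04 white y -0.049 0.02 69.5
0.04 white y -0.0515 0.02 72.0
```

Emit:
{"op": "servo_tool", "data": {
  "targets": [
    {"tx": 0.025, "ty": 0, "tz": 0.001, "ax": 0, "ay": 0, "az": 0, "jaw": -1},
    {"tx": 0.05, "ty": 0, "tz": 0.002, "ax": 0, "ay": 0, "az": 0, "jaw": -1},
    {"tx": 0.075, "ty": 0, "tz": 0.003, "ax": 0, "ay": 0, "az": 0, "jaw": -1},
    {"tx": 0.1, "ty": 0, "tz": 0.004, "ax": 0, "ay": 0, "az": 0, "jaw": -1},
    {"tx": 0.125, "ty": 0, "tz": 0.005, "ax": 0, "ay": 0, "az": 0, "jaw": -1},
    {"tx": 0.14, "ty": 0, "tz": 0.005, "ax": 0, "ay": 0, "az": 0, "jaw": -1}
  ]
}}

```text
time_s: 7.75
position: [0.6227, 0.0509, 0.0808]
tool_rot: [0.002, 0.58, 0.815, -0.0]
ft_force: [0.3, -5.9, 10.6]
grip_width: 0.0
grip_force: 5.2
```

Emit:
{"op": "servo_tool", "data": {
  "targets": [
    {"tx": 0.025, "ty": 0, "tz": 0.002, "ax": 0, "ay": 0, "az": 0, "jaw": -1},
    {"tx": 0.05, "ty": 0, "tz": 0.003, "ax": 0, "ay": 0, "az": 0, "jaw": -1},
    {"tx": 0.075, "ty": 0, "tz": 0.004, "ax": 0, "ay": 0, "az": 0, "jaw": -1},
    {"tx": 0.1, "ty": 0, "tz": 0.005, "ax": 0, "ay": 0, "az": 0, "jaw": -1},
    {"tx": 0.125, "ty": 0, "tz": 0.006, "ax": 0, "ay": 0, "az": 0, "jaw": -1},
    {"tx": 0.14, "ty": 0, "tz": 0.007, "ax": 0, "ay": 0, "az": 0, "jaw": -1}
  ]
}}

```text
time_s: 8.35
position: [0.6157, 0.0709, 0.0797]
tool_rot: [0.002, 0.58, 0.815, -0.0]
ft_force: [0.5, -5.9, 11.0]
grip_width: 0.0002
grip_force: 5.5
```

```bash
python3 cov.py
```

```text
-0.04 white y -0.006 0.0625 69.0
0.04 white y -0.008 0.0625 70.5
```

Emit:
{"op": "servo_tool", "data": {
  "targets": [
    {"tx": 0.025, "ty": 0, "tz": 0.001, "ax": 0, "ay": 0, "az": 0, "jaw": -1},
    {"tx": 0.05, "ty": 0, "tz": 0.002, "ax": 0, "ay": 0, "az": 0, "jaw": -1},
    {"tx": 0.075, "ty": 0, "tz": 0.004, "ax": 0, "ay": 0, "az": 0, "jaw": -1},
    {"tx": 0.1, "ty": 0, "tz": 0.005, "ax": 0, "ay": 0, "az": 0, "jaw": -1},
    {"tx": 0.12, "ty": 0, "tz": 0.006, "ax": 0, "ay": 0, "az": 0, "jaw": -1},
    {"tx": 0.12, "ty": 0, "tz": 0.006, "ax": 0, "ay": 0, "az": 0, "jaw": -1},
    {"tx": 0.12, "ty": 0, "tz": 0.006, "ax": 0, "ay": 0, "az": 0, "jaw": -1}
  ]
}}

```text
time_s: 9.1
position: [0.6099, 0.0882, 0.0788]
tool_rot: [0.002, 0.58, 0.815, 0.0]
ft_force: [-0.7, -5.1, 10.1]
grip_width: -0.0001
grip_force: 5.5
```

```bash
python3 cov.py
```

```text
-0.04 white y 0.0125 0.0775 65.5
0.04 white y 0.011 0.076 65.5
```

Emit:
{"op": "servo_tool", "data": {
  "targets": [
    {"tx": 0.01, "ty": 0, "tz": 0.002, "ax": 0, "ay": 0, "az": 0, "jaw": -1},
    {"tx": 0.02, "ty": 0, "tz": 0.002, "ax": 0, "ay": 0, "az": 0, "jaw": -1},
    {"tx": 0.03, "ty": 0, "tz": 0.002, "ax": 0, "ay": 0, "az": 0, "jaw": -1}
  ]
}}

```text
time_s: 9.45
position: [0.6092, 0.0914, 0.0788]
tool_rot: [0.003, 0.58, 0.814, 0.0]
ft_force: [1.6, -6.8, 10.9]
grip_width: -0.0002
grip_force: 5.3
```

Emit:
{"op": "servo_tool", "data": {
  "targets": [
    {"tx": 0, "ty": 0, "tz": -0.05, "ax": 0, "ay": 0, "az": 0, "jaw": -1},
    {"tx": 0, "ty": 0, "tz": -0.3, "ax": 0, "ay": 0, "az": 0, "jaw": -1},
    {"tx": 0, "ty": 0, "tz": -0.6, "ax": 0, "ay": 0, "az": 0, "jaw": -1},
    {"tx": 0, "ty": 0, "tz": -1, "ax": 0, "ay": 0, "az": 0, "jaw": -1},
    {"tx": 0, "ty": 0, "tz": -1, "ax": 0, "ay": 0, "az": 0, "jaw": -1},
    {"tx": 0, "ty": 0, "tz": -1, "ax": 0, "ay": 0, "az": 0, "jaw": -1}
  ]
}}

```text
time_s: 10.05
position: [0.6079, 0.0951, 0.2293]
tool_rot: [0.001, 0.579, 0.815, 0.002]
ft_force: [1.0, -0.4, -0.9]
grip_width: 0.0001
grip_force: 0.0
```

```bash
python3 cov.py; python3 - <<'E'
from h import *
d=snapshot("scene");np.savez("scene1.npz",**d);cv2.imwrite("pics/s1.png",cv2.resize(d["frame"][150:260,220:350,::-1],(650,550)))
E
```

```text
-0.04 white y -0.002 0.078 80.5
0.04 white y -0.0025 0.0775 80.5
```

Emit:
{"op": "servo_tool", "data": {
  "targets": [
    {"tx": 0.9, "ty": -0.14, "tz": 0, "ax": 0, "ay": 0, "az": 0, "jaw": 0.06},
    {"tx": 0.9, "ty": -0.14, "tz": 0, "ax": 0, "ay": 0, "az": 0, "jaw": 0.06},
    {"tx": 0.9, "ty": -0.14, "tz": 0, "ax": 0, "ay": 0, "az": 0, "jaw": 0.06},
    {"tx": 0.9, "ty": -0.14, "tz": 0, "ax": 0, "ay": 0, "az": 0, "jaw": 0.06},
    {"tx": 0.9, "ty": -0.14, "tz": 0, "ax": 0, "ay": 0, "az": 0, "jaw": 0.06},
    {"tx": 0.9, "ty": -0.14, "tz": 0, "ax": 0, "ay": 0, "az": 0, "jaw": 0.06}
  ]
}}

```text
time_s: 10.75
position: [0.5429, 0.2137, 0.2258]
tool_rot: [-0.0, 0.58, 0.815, -0.001]
ft_force: [-0.1, -0.3, -0.0]
grip_width: 0.0451
grip_force: 0.0
```

```bash
python3 - <<'E'
from h import *
s=bot.get_state();print(s["position"],s["tool_rot"],s["grip_width"])
d=snapshot("wrist");np.savez("wrist2.npz",**d);cv2.imwrite("pics/w2.png",cv2.resize(d["frame"][:,:,::-1],(768,576)))
E
```

```text
[0.54287107 0.21368762 0.22576761] [-1.44220364e-04  5.79997305e-01  8.14617366e-01 -1.28533449e-03] 0.04512112823990749
```

View pics/w2.png

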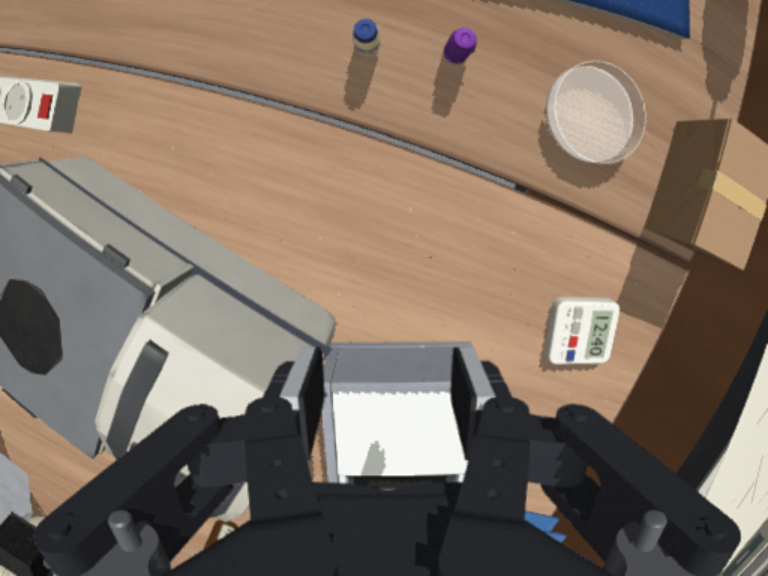

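The wrist view shows the cover fully open in the box below. The blue-capped vial is at (365,35) and the purple decoy at (460,45).

```bash
python3 - <<'E'
from h import *
d=dict(np.load("wrist2.npz"));f=d["frame"].astype(int)
m=np.zeros(f.shape[:2],bool);m[8:40,232:258]=(f[8:40,232:258,2]>f[8:40,232:258,0]+25)
ys,xs=np.nonzero(m);print(xs.mean(),ys.mean(),xs.min(),xs.max(),ys.min(),ys.max())
for z in(.038,.042,.048): print(fplane(d,xs.mean(),ys.mean(),z).round(4))
t=fplane(d,xs.mean(),ys.mean(),.042);t[2]=.2258;print(rel(t))
E
```

```text
243.12359550561797 19.696629213483146 236 251 13 27
[0.4706 0.3687 0.038 ]
[0.4712 0.3676 0.042 ]
[0.4721 0.366  0.048 ]
[ 1.128e+00 -1.180e-01  1.000e-03]
```

Emit:
{"op": "servo_tool", "data": {
  "targets": [
    {"tx": 0.95, "ty": -0.118, "tz": 0, "ax": 0, "ay": 0, "az": 0, "jaw": 0.06},
    {"tx": 0.95, "ty": -0.118, "tz": 0.3, "ax": 0, "ay": 0, "az": 0, "jaw": 0.06},
    {"tx": 0.95, "ty": -0.118, "tz": 0.6, "ax": 0, "ay": 0, "az": 0, "jaw": 0.06},
    {"tx": 0.95, "ty": -0.118, "tz": 0.6, "ax": 0, "ay": 0, "az": 0, "jaw": 0.06},
    {"tx": 0.95, "ty": -0.118, "tz": 0.6, "ax": 0, "ay": 0, "az": 0, "jaw": 0.06},
    {"tx": 0.95, "ty": -0.118, "tz": 0.6, "ax": 0, "ay": 0, "az": 0, "jaw": 0.06}
  ]
}}

```text
time_s: 11.4
position: [0.4802, 0.3425, 0.1369]
tool_rot: [0.0, 0.58, 0.815, -0.001]
ft_force: [-0.2, -0.6, 0.2]
grip_width: 0.0451
grip_force: 0.0
```

```bash
python3 - <<'E'
from h import *
d=snapshot("wrist");np.savez("wrist3.npz",**d);f=d["frame"].astype(int)
p=fproj(d,np.array([.4712,.3676,.042]));print("pred",p)
x0,x1,y0,y1=int(p[0])-30,int(p[0])+30,int(p[1])-30,int(p[1])+30
m=(f[y0:y1,x0:x1,2]>f[y0:y1,x0:x1,0]+25);ys,xs=np.nonzero(m);xs+=x0;ys+=y0;print(m.sum(),xs.mean(),ys.mean(),xs.min(),xs.max(),ys.min(),ys.max())
for z in(.042,.048): t=fplane(d,xs.mean(),ys.mean(),z);print(t.round(4),rel([t[0],t[1],.016]))
print(bot.get_state()["position"])
E
```

```text
pred [258.8428688  161.40581382]
363 259.02479338842977 161.7548209366391 249 269 151 172
[0.4714 0.3674 0.042 ] [ 0.18  -0.008  0.813]
[0.471  0.3685 0.048 ] [ 0.188 -0.008  0.813]
[0.48114881 0.34227594 0.13791945]
```

Emit:
{"op": "servo_tool", "data": {
  "targets": [
    {"tx": 0.182, "ty": -0.008, "tz": 0, "ax": 0, "ay": 0, "az": 0, "jaw": 0.06},
    {"tx": 0.182, "ty": -0.008, "tz": 0.2, "ax": 0, "ay": 0, "az": 0, "jaw": 0.06},
    {"tx": 0.182, "ty": -0.008, "tz": 0.5, "ax": 0, "ay": 0, "az": 0, "jaw": 0.06},
    {"tx": 0.182, "ty": -0.008, "tz": 0.7, "ax": 0, "ay": 0, "az": 0, "jaw": 0.06},
    {"tx": 0.182, "ty": -0.008, "tz": 0.81, "ax": 0, "ay": 0, "az": 0, "jaw": 0.06},
    {"tx": 0.182, "ty": -0.008, "tz": 0.81, "ax": 0, "ay": 0, "az": 0, "jaw": 0.06},
    {"tx": 0.182, "ty": -0.008, "tz": 0.81, "ax": 0, "ay": 0, "az": 0, "jaw": 0.06}
  ]
}}

```text
time_s: 12.15
position: [0.4711, 0.3687, 0.0171]
tool_rot: [0.001, 0.58, 0.814, 0.001]
ft_force: [0.0, -0.4, 0.3]
grip_width: 0.0452
grip_force: 0.0
```

Emit:
{"op": "servo_tool", "data": {
  "targets": [
    {"tx": 0, "ty": 0, "tz": 0, "ax": 0, "ay": 0, "az": 0, "jaw": -0.6},
    {"tx": 0, "ty": 0, "tz": 0, "ax": 0, "ay": 0, "az": 0, "jaw": -0.8},
    {"tx": 0, "ty": 0, "tz": 0, "ax": 0, "ay": 0, "az": 0, "jaw": -0.8},
    {"tx": 0, "ty": 0, "tz": 0, "ax": 0, "ay": 0, "az": 0, "jaw": -0.8},
    {"tx": 0, "ty": 0, "tz": 0, "ax": 0, "ay": 0, "az": 0, "jaw": -0.8}
  ],
  "force": 25
}}

```text
time_s: 12.65
position: [0.4704, 0.3698, 0.0174]
tool_rot: [0.001, 0.579, 0.815, 0.001]
ft_force: [0.5, -1.4, 6.5]
grip_width: 0.0205
grip_force: 25.1
```

Emit:
{"op": "servo_tool", "data": {
  "targets": [
    {"tx": 0, "ty": 0, "tz": -0.1, "ax": 0, "ay": 0, "az": 0, "jaw": -0.8},
    {"tx": 0, "ty": 0, "tz": -0.3, "ax": 0, "ay": 0, "az": 0, "jaw": -0.8},
    {"tx": 0, "ty": 0, "tz": -0.6, "ax": 0, "ay": 0, "az": 0, "jaw": -0.8},
    {"tx": 0, "ty": 0, "tz": -0.8, "ax": 0, "ay": 0, "az": 0, "jaw": -0.8},
    {"tx": 0, "ty": 0, "tz": -1, "ax": 0, "ay": 0, "az": 0, "jaw": -0.8},
    {"tx": 0, "ty": 0, "tz": -1, "ax": 0, "ay": 0, "az": 0, "jaw": -0.8},
    {"tx": 0, "ty": 0, "tz": -1, "ax": 0, "ay": 0, "az": 0, "jaw": -0.8}
  ]
}}

```text
time_s: 13.35
position: [0.4693, 0.3697, 0.1669]
tool_rot: [0.0, 0.579, 0.815, 0.001]
ft_force: [0.2, -1.2, -1.5]
grip_width: 0.0202
grip_force: 24.6
```

Emit:
{"op": "servo_tool", "data": {
  "targets": [
    {"tx": 0, "ty": 0, "tz": -0.2, "ax": 0, "ay": 0, "az": 0, "jaw": -0.8},
    {"tx": 0, "ty": 0, "tz": -0.5, "ax": 0, "ay": 0, "az": 0, "jaw": -0.8},
    {"tx": 0, "ty": 0, "tz": -0.5, "ax": 0, "ay": 0, "az": 0, "jaw": -0.8},
    {"tx": 0, "ty": 0, "tz": -0.5, "ax": 0, "ay": 0, "az": 0, "jaw": -0.8}
  ]
}}

```text
time_s: 13.75
position: [0.4691, 0.3695, 0.2405]
tool_rot: [0.0, 0.579, 0.815, 0.0]
ft_force: [-0.3, 0.8, -0.2]
grip_width: 0.0205
grip_force: 24.6
```

```bash
python3 - <<'E'
from h import *
v=np.load("box.npy");s=bot.get_state();print(s["position"],s["grip_width"],s["grip_force"],s["ft_force"])
t=b2w(v,.012,-.038);print(t,rel([t[0],t[1],s["position"][2]]))
d=snapshot("wrist");cv2.imwrite("pics/w4.png",d["frame"][150:384,130:390,::-1])
E
```

```text
[0.46905213 0.36946474 0.24052373] 0.020457885434960136 24.628695845603943 [-0.29587805  0.80016241 -0.20008434]
[0.63466535 0.02258725 0.00580998] [-2.547  0.282 -0.   ]
```

View pics/w4.png

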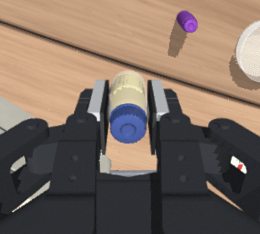

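Emit:
{"op": "servo_tool", "data": {
  "targets": [
    {"tx": -0.85, "ty": 0.094, "tz": 0, "ax": 0, "ay": 0, "az": 0, "jaw": -0.8},
    {"tx": -0.85, "ty": 0.094, "tz": 0, "ax": 0, "ay": 0, "az": 0, "jaw": -0.8},
    {"tx": -0.85, "ty": 0.094, "tz": 0, "ax": 0, "ay": 0, "az": 0, "jaw": -0.8},
    {"tx": -0.85, "ty": 0.094, "tz": 0, "ax": 0, "ay": 0, "az": 0, "jaw": -0.8}
  ]
}}

```text
time_s: 14.2
position: [0.5259, 0.2474, 0.2387]
tool_rot: [0.001, 0.583, 0.813, -0.002]
ft_force: [0.4, 0.2, -0.0]
grip_width: 0.0203
grip_force: 24.6
```

Emit:
{"op": "servo_tool", "data": {
  "targets": [
    {"tx": -0.85, "ty": 0.094, "tz": 0, "ax": 0, "ay": 0, "az": 0, "jaw": -0.8},
    {"tx": -0.85, "ty": 0.094, "tz": 0, "ax": 0, "ay": 0, "az": 0, "jaw": -0.8},
    {"tx": -0.85, "ty": 0.094, "tz": 0, "ax": 0, "ay": 0, "az": 0, "jaw": -0.8},
    {"tx": -0.85, "ty": 0.094, "tz": 0, "ax": 0, "ay": 0, "az": 0, "jaw": -0.8}
  ]
}}

```text
time_s: 14.6
position: [0.5805, 0.1326, 0.2388]
tool_rot: [0.0, 0.582, 0.813, -0.002]
ft_force: [0.1, -0.5, -1.1]
grip_width: 0.0201
grip_force: 24.6
```

Emit:
{"op": "servo_tool", "data": {
  "targets": [
    {"tx": -0.85, "ty": 0.094, "tz": 0, "ax": 0, "ay": 0, "az": 0, "jaw": -0.8},
    {"tx": -0.85, "ty": 0.094, "tz": 0, "ax": 0, "ay": 0, "az": 0, "jaw": -0.8},
    {"tx": -0.85, "ty": 0.094, "tz": 0, "ax": 0, "ay": 0, "az": 0, "jaw": -0.8},
    {"tx": -0.85, "ty": 0.094, "tz": 0, "ax": 0, "ay": 0, "az": 0, "jaw": -0.8},
    {"tx": -0.85, "ty": 0.094, "tz": 0, "ax": 0, "ay": 0, "az": 0, "jaw": -0.8},
    {"tx": -0.85, "ty": 0.094, "tz": 0, "ax": 0, "ay": 0, "az": 0, "jaw": -0.8}
  ]
}}

```text
time_s: 15.2
position: [0.634, 0.0249, 0.2396]
tool_rot: [-0.001, 0.578, 0.816, 0.0]
ft_force: [0.1, -0.2, -0.1]
grip_width: 0.0205
grip_force: 24.6
```

```bash
python3 cov.py; python3 - <<'E'
from h import *
v=np.load("box.npy");s=bot.get_state();print(s["position"],s["tool_rot"],s["grip_width"],s["grip_force"],s["ft_force"])
t=b2w(v,.012,-.038);print(t,rel([t[0],t[1],.11]))
d=snapshot("wrist");np.savez("wrist5.npz",**d);p=np.array(s["position"])
print("cap",fproj(d,p+[0,0,.0306]),"bottom",fproj(d,p-[0,0,.0174]),"seen cap 258,274 bottom ~258,226")
E
```

```text
-0.04 white y -0.0015 0.078 80.0
0.04 white y -0.002 0.077 79.5
[0.63410192 0.02486058 0.23997237] [-9.34449697e-04  5.77988245e-01  8.16044543e-01  1.39838319e-04] 0.020173045571190436 24.628753066062927 [-0.57511761  0.14871936  0.39604548]
[0.63466535 0.02258725 0.00580998] [-0.017 -0.001  0.866]
cap [259.92406258 274.89123741] bottom [259.50281379 231.05750226] seen cap 258,274 bottom ~258,226
```

Emit:
{"op": "servo_tool", "data": {
  "targets": [
    {"tx": -0.017, "ty": 0, "tz": 0.2, "ax": 0, "ay": 0, "az": 0, "jaw": -0.8},
    {"tx": -0.017, "ty": 0, "tz": 0.5, "ax": 0, "ay": 0, "az": 0, "jaw": -0.8},
    {"tx": -0.017, "ty": 0, "tz": 0.75, "ax": 0, "ay": 0, "az": 0, "jaw": -0.8},
    {"tx": -0.017, "ty": 0, "tz": 0.85, "ax": 0, "ay": 0, "az": 0, "jaw": -0.8},
    {"tx": -0.017, "ty": 0, "tz": 0.85, "ax": 0, "ay": 0, "az": 0, "jaw": -0.8},
    {"tx": -0.017, "ty": 0, "tz": 0.85, "ax": 0, "ay": 0, "az": 0, "jaw": -0.8}
  ]
}}

```text
time_s: 15.9
position: [0.6359, 0.0207, 0.1137]
tool_rot: [0.0, 0.579, 0.815, 0.0]
ft_force: [0.6, -1.1, -0.1]
grip_width: 0.0201
grip_force: 24.6
```

Emit:
{"op": "servo_tool", "data": {
  "targets": [
    {"tx": 0, "ty": 0, "tz": 0.08, "ax": 0, "ay": 0, "az": 0, "jaw": -0.8},
    {"tx": 0, "ty": 0, "tz": 0.18, "ax": 0, "ay": 0, "az": 0, "jaw": -0.8},
    {"tx": 0, "ty": 0, "tz": 0.28, "ax": 0, "ay": 0, "az": 0, "jaw": -0.8},
    {"tx": 0, "ty": 0, "tz": 0.36, "ax": 0, "ay": 0, "az": 0, "jaw": -0.8},
    {"tx": 0, "ty": 0, "tz": 0.42, "ax": 0, "ay": 0, "az": 0, "jaw": -0.8},
    {"tx": 0, "ty": 0, "tz": 0.42, "ax": 0, "ay": 0, "az": 0, "jaw": -0.8},
    {"tx": 0, "ty": 0, "tz": 0.42, "ax": 0, "ay": 0, "az": 0, "jaw": -0.8}
  ]
}}

```text
time_s: 16.6
position: [0.6359, 0.0197, 0.0504]
tool_rot: [0.0, 0.579, 0.815, 0.0]
ft_force: [0.2, 0.1, 0.1]
grip_width: 0.0202
grip_force: 24.6
```

Emit:
{"op": "servo_tool", "data": {
  "targets": [
    {"tx": 0, "ty": 0, "tz": 0.03, "ax": 0, "ay": 0, "az": 0, "jaw": -0.8},
    {"tx": 0, "ty": 0, "tz": 0.06, "ax": 0, "ay": 0, "az": 0, "jaw": -0.8},
    {"tx": 0, "ty": 0, "tz": 0.075, "ax": 0, "ay": 0, "az": 0, "jaw": -0.8},
    {"tx": 0, "ty": 0, "tz": 0.075, "ax": 0, "ay": 0, "az": 0, "jaw": -0.8},
    {"tx": 0, "ty": 0, "tz": 0.075, "ax": 0, "ay": 0, "az": 0, "jaw": -0.8}
  ]
}}

```text
time_s: 17.1
position: [0.6356, 0.0197, 0.0388]
tool_rot: [-0.0, 0.579, 0.815, -0.0]
ft_force: [1.1, -1.1, -0.4]
grip_width: 0.0203
grip_force: 24.6
```

Emit:
{"op": "servo_tool", "data": {
  "targets": [
    {"tx": 0, "ty": 0, "tz": 0.005, "ax": 0, "ay": 0, "az": 0, "jaw": -0.8},
    {"tx": 0, "ty": 0, "tz": 0.01, "ax": 0, "ay": 0, "az": 0, "jaw": -0.8},
    {"tx": 0, "ty": 0, "tz": 0.01, "ax": 0, "ay": 0, "az": 0, "jaw": -0.8},
    {"tx": 0, "ty": 0, "tz": 0.01, "ax": 0, "ay": 0, "az": 0, "jaw": -0.8}
  ]
}}

```text
time_s: 17.5
position: [0.6356, 0.0197, 0.0374]
tool_rot: [0.0, 0.579, 0.815, -0.0]
ft_force: [0.8, -0.5, 1.0]
grip_width: 0.0204
grip_force: 24.6
```

Emit:
{"op": "servo_tool", "data": {
  "targets": [
    {"tx": 0, "ty": 0, "tz": 0.003, "ax": 0, "ay": 0, "az": 0, "jaw": -0.8},
    {"tx": 0, "ty": 0, "tz": 0.006, "ax": 0, "ay": 0, "az": 0, "jaw": -0.8},
    {"tx": 0, "ty": 0, "tz": 0.006, "ax": 0, "ay": 0, "az": 0, "jaw": -0.8},
    {"tx": 0, "ty": 0, "tz": 0.006, "ax": 0, "ay": 0, "az": 0, "jaw": -0.8}
  ]
}}

```text
time_s: 17.9
position: [0.6354, 0.0196, 0.0364]
tool_rot: [-0.0, 0.579, 0.815, -0.0]
ft_force: [-1.1, -0.3, 0.2]
grip_width: 0.0202
grip_force: 25.0
```

Emit:
{"op": "servo_tool", "data": {
  "targets": [
    {"tx": 0, "ty": 0, "tz": 0.003, "ax": 0, "ay": 0, "az": 0, "jaw": -0.8},
    {"tx": 0, "ty": 0, "tz": 0.006, "ax": 0, "ay": 0, "az": 0, "jaw": -0.8},
    {"tx": 0, "ty": 0, "tz": 0.006, "ax": 0, "ay": 0, "az": 0, "jaw": -0.8},
    {"tx": 0, "ty": 0, "tz": 0.006, "ax": 0, "ay": 0, "az": 0, "jaw": -0.8}
  ]
}}

```text
time_s: 18.3
position: [0.6354, 0.0195, 0.0359]
tool_rot: [-0.0, 0.579, 0.815, -0.0]
ft_force: [-3.3, -1.1, 5.0]
grip_width: 0.0202
grip_force: 26.1
```

Emit:
{"op": "servo_tool", "data": {
  "targets": [
    {"tx": 0, "ty": 0, "tz": -0.002, "ax": 0, "ay": 0, "az": 0, "jaw": -0.8},
    {"tx": 0, "ty": 0, "tz": -0.002, "ax": 0, "ay": 0, "az": 0, "jaw": -0.5},
    {"tx": 0, "ty": 0, "tz": -0.002, "ax": 0, "ay": 0, "az": 0, "jaw": -0.45},
    {"tx": 0, "ty": 0, "tz": -0.002, "ax": 0, "ay": 0, "az": 0, "jaw": -0.36},
    {"tx": 0, "ty": 0, "tz": -0.002, "ax": 0, "ay": 0, "az": 0, "jaw": -0.36},
    {"tx": 0, "ty": 0, "tz": -0.002, "ax": 0, "ay": 0, "az": 0, "jaw": -0.36}
  ]
}}

```text
time_s: 18.9
position: [0.6321, 0.0182, 0.0354]
tool_rot: [-0.002, 0.58, 0.815, -0.003]
ft_force: [-13.3, -3.2, 9.6]
grip_width: 0.027
grip_force: 0.0
```

```bash
python3 - <<'E'
from h import *
d=snapshot("wrist");cv2.imwrite("pics/w6.png",cv2.resize(d["frame"][150:384,130:390,::-1],None,fx=2,fy=2));s=bot.get_state();print(s["position"],s["ft_force"],s["grip_width"],s["grip_force"])
E
```

```text
[0.6320661  0.01820764 0.035305  ] [-12.50315885  -4.09657917   8.20724792] 0.02704613531968003 0.026707626529969275
```

View pics/w6.png

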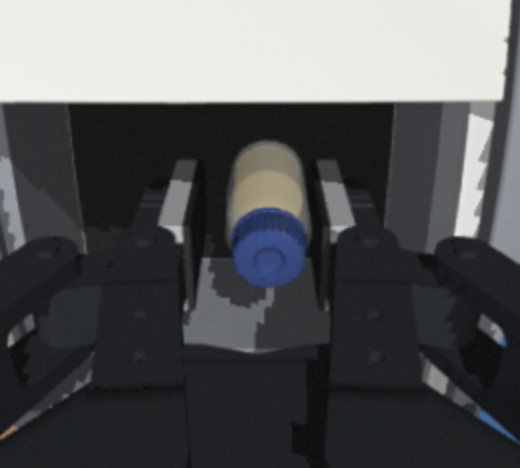

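The vial stands between the open fingers, but the gripper linkage is pushing on the box's +x side. I'll relieve that sideways force and lift.

Emit:
{"op": "servo_tool", "data": {
  "targets": [
    {"tx": 0, "ty": -0.022, "tz": -0.01, "ax": 0, "ay": 0, "az": 0, "jaw": -0.36},
    {"tx": 0, "ty": -0.022, "tz": -0.02, "ax": 0, "ay": 0, "az": 0, "jaw": -0.36}
  ]
}}

```text
time_s: 19.15
position: [0.6329, 0.0187, 0.0389]
tool_rot: [0.0, 0.579, 0.815, 0.0]
ft_force: [0.1, -0.2, -0.0]
grip_width: 0.0273
grip_force: 0.0
```

Emit:
{"op": "servo_tool", "data": {
  "targets": [
    {"tx": 0, "ty": 0, "tz": -0.05, "ax": 0, "ay": 0, "az": 0, "jaw": -0.36},
    {"tx": 0, "ty": 0, "tz": -0.1, "ax": 0, "ay": 0, "az": 0, "jaw": -0.36},
    {"tx": 0, "ty": 0, "tz": -0.2, "ax": 0, "ay": 0, "az": 0, "jaw": -0.36},
    {"tx": 0, "ty": 0, "tz": -0.35, "ax": 0, "ay": 0, "az": 0, "jaw": -0.36},
    {"tx": 0, "ty": 0, "tz": -0.55, "ax": 0, "ay": 0, "az": 0, "jaw": -0.36},
    {"tx": 0, "ty": 0, "tz": -0.75, "ax": 0, "ay": 0, "az": 0, "jaw": -0.36},
    {"tx": 0, "ty": 0, "tz": -1, "ax": 0, "ay": 0, "az": 0, "jaw": -1},
    {"tx": 0, "ty": 0, "tz": -1, "ax": 0, "ay": 0, "az": 0, "jaw": -1}
  ]
}}

```text
time_s: 19.95
position: [0.6358, 0.0186, 0.1953]
tool_rot: [0.004, 0.579, 0.815, 0.003]
ft_force: [0.2, 0.1, -0.1]
grip_width: 0.0004
grip_force: 0.0
```

```bash
python3 - <<'E'
from h import *
d=snapshot("wrist");np.savez("wrist7.npz",**d);v=np.load("box.npy")
f=d["frame"].astype(int);print(bot.get_state()["position"])
for x,y,z in((.0085,-.041,.058),(.0085,-.041,.034),(.0085,-.041,.012)): print(fproj(d,b2w(v,x,y,z)).round(1))
m=(f[...,2]>f[...,0]+25)&(f[...,2]>f[...,1]+15);p=fproj(d,b2w(v,.0085,-.041,.055)).astype(int);q=np.zeros_like(m);q[p[1]-25:p[1]+25,p[0]-25:p[0]+25]=1;ys,xs=np.nonzero(m&q)
print("cap",xs.mean(),ys.mean(),len(xs))
a=d["frame"][max(p[1]-80,0):p[1]+80,p[0]-90:p[0]+90,::-1];cv2.imwrite("pics/w7.png",cv2.resize(a,None,fx=3,fy=3))
E
```

```text
[0.63448947 0.01871786 0.19257567]
[254.1 180.4]
[254.1 174.6]
[254.2 170. ]
cap 255.8364312267658 182.39405204460965 269
```

View pics/w7.png

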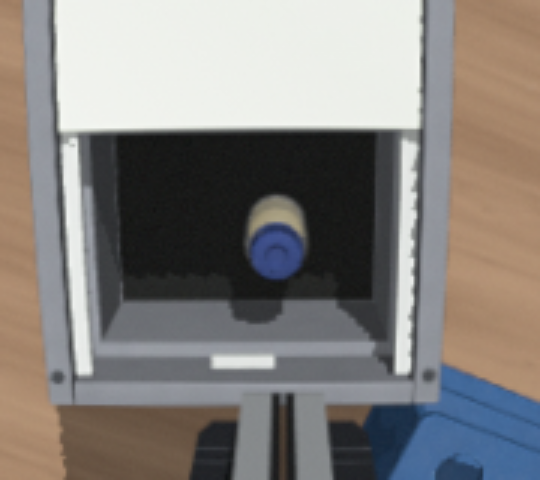

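The vial stands upright in the pocket, let go, near the centre. Next is closing the cover.

Emit:
{"op": "servo_tool", "data": {
  "targets": [
    {"tx": 0.3, "ty": 0, "tz": 0, "ax": 0, "ay": 0, "az": 0, "jaw": -1},
    {"tx": 0.54, "ty": 0, "tz": 0, "ax": 0, "ay": 0, "az": 0, "jaw": -1},
    {"tx": 0.54, "ty": 0, "tz": 0.25, "ax": 0, "ay": 0, "az": 0, "jaw": -1},
    {"tx": 0.54, "ty": 0, "tz": 0.5, "ax": 0, "ay": 0, "az": 0, "jaw": -1},
    {"tx": 0.54, "ty": 0, "tz": 0.64, "ax": 0, "ay": 0, "az": 0, "jaw": -1},
    {"tx": 0.54, "ty": 0, "tz": 0.68, "ax": 0, "ay": 0, "az": 0, "jaw": -1},
    {"tx": 0.54, "ty": 0, "tz": 0.7, "ax": 0, "ay": 0, "az": 0, "jaw": -1},
    {"tx": 0.54, "ty": 0, "tz": 0.7, "ax": 0, "ay": 0, "az": 0, "jaw": -1},
    {"tx": 0.54, "ty": 0, "tz": 0.7, "ax": 0, "ay": 0, "az": 0, "jaw": -1}
  ]
}}

```text
time_s: 20.9
position: [0.6067, 0.0951, 0.0851]
tool_rot: [0.001, 0.579, 0.815, 0.001]
ft_force: [0.1, -0.5, 0.4]
grip_width: 0.0001
grip_force: 0.0
```

```bash
python3 - <<'E'
from h import *
v=np.load("box.npy");s=bot.get_state();w=s["position"]-np.array([*v[:2],0]);c,sn=np.cos(v[2]),np.sin(v[2]);print(s["position"],c*w[0]+sn*w[1],-sn*w[0]+c*w[1],s["ft_force"])
E
```

```text
[0.60671083 0.09511524 0.08505324] 0.009893709407498164 0.0397002475089818 [ 0.10362974 -0.51630772  0.42282964]
```

Emit:
{"op": "servo_tool", "data": {
  "targets": [
    {"tx": 0, "ty": 0, "tz": 0.012, "ax": 0, "ay": 0, "az": 0, "jaw": -1},
    {"tx": 0, "ty": 0, "tz": 0.024, "ax": 0, "ay": 0, "az": 0, "jaw": -1},
    {"tx": 0, "ty": 0, "tz": 0.036, "ax": 0, "ay": 0, "az": 0, "jaw": -1},
    {"tx": 0, "ty": 0, "tz": 0.036, "ax": 0, "ay": 0, "az": 0, "jaw": -1},
    {"tx": 0, "ty": 0, "tz": 0.036, "ax": 0, "ay": 0, "az": 0, "jaw": -1}
  ]
}}

```text
time_s: 21.4
position: [0.6065, 0.0951, 0.0794]
tool_rot: [0.001, 0.579, 0.815, 0.001]
ft_force: [-1.1, -0.0, 6.4]
grip_width: -0.0001
grip_force: 3.3
```

Emit:
{"op": "servo_tool", "data": {
  "targets": [
    {"tx": 0, "ty": 0, "tz": 0.004, "ax": 0, "ay": 0, "az": 0, "jaw": -1},
    {"tx": 0, "ty": 0, "tz": 0.007, "ax": 0, "ay": 0, "az": 0, "jaw": -1},
    {"tx": 0, "ty": 0, "tz": 0.007, "ax": 0, "ay": 0, "az": 0, "jaw": -1}
  ]
}}

```text
time_s: 21.7
position: [0.6066, 0.0952, 0.0787]
tool_rot: [0.001, 0.579, 0.815, 0.001]
ft_force: [-1.7, -0.9, 10.0]
grip_width: -0.0003
grip_force: 4.9
```

Emit:
{"op": "servo_tool", "data": {
  "targets": [
    {"tx": -0.015, "ty": 0, "tz": 0.002, "ax": 0, "ay": 0, "az": 0, "jaw": -1},
    {"tx": -0.03, "ty": 0, "tz": 0.001, "ax": 0, "ay": 0, "az": 0, "jaw": -1},
    {"tx": -0.05, "ty": 0, "tz": 0, "ax": 0, "ay": 0, "az": 0, "jaw": -1},
    {"tx": -0.07, "ty": 0, "tz": -0.001, "ax": 0, "ay": 0, "az": 0, "jaw": -1},
    {"tx": -0.08, "ty": 0, "tz": -0.001, "ax": 0, "ay": 0, "az": 0, "jaw": -1}
  ]
}}

```text
time_s: 22.2
position: [0.6098, 0.0863, 0.0789]
tool_rot: [-0.001, 0.579, 0.816, 0.001]
ft_force: [-4.3, 5.5, 11.3]
grip_width: -0.0003
grip_force: 5.8
```

Good: 11 N with a drag of about 6.5 N, so the cover is moving.

Emit:
{"op": "servo_tool", "data": {
  "targets": [
    {"tx": -0.025, "ty": 0, "tz": -0.001, "ax": 0, "ay": 0, "az": 0, "jaw": -1},
    {"tx": -0.05, "ty": 0, "tz": -0.002, "ax": 0, "ay": 0, "az": 0, "jaw": -1},
    {"tx": -0.075, "ty": 0, "tz": -0.003, "ax": 0, "ay": 0, "az": 0, "jaw": -1},
    {"tx": -0.1, "ty": 0, "tz": -0.004, "ax": 0, "ay": 0, "az": 0, "jaw": -1},
    {"tx": -0.125, "ty": 0, "tz": -0.005, "ax": 0, "ay": 0, "az": 0, "jaw": -1},
    {"tx": -0.14, "ty": 0, "tz": -0.006, "ax": 0, "ay": 0, "az": 0, "jaw": -1}
  ]
}}

```text
time_s: 22.8
position: [0.6167, 0.0664, 0.0799]
tool_rot: [-0.001, 0.579, 0.816, 0.002]
ft_force: [-4.3, 5.3, 11.9]
grip_width: -0.0002
grip_force: 6.2
```

```bash
python3 cov.py
```

```text
-0.04 white y -0.01 0.05 60.5
0.04 white y -0.0095 0.0495 59.5
```

Emit:
{"op": "servo_tool", "data": {
  "targets": [
    {"tx": -0.025, "ty": 0, "tz": -0.001, "ax": 0, "ay": 0, "az": 0, "jaw": -1},
    {"tx": -0.05, "ty": 0, "tz": -0.002, "ax": 0, "ay": 0, "az": 0, "jaw": -1},
    {"tx": -0.075, "ty": 0, "tz": -0.003, "ax": 0, "ay": 0, "az": 0, "jaw": -1},
    {"tx": -0.1, "ty": 0, "tz": -0.004, "ax": 0, "ay": 0, "az": 0, "jaw": -1},
    {"tx": -0.125, "ty": 0, "tz": -0.005, "ax": 0, "ay": 0, "az": 0, "jaw": -1},
    {"tx": -0.14, "ty": 0, "tz": -0.006, "ax": 0, "ay": 0, "az": 0, "jaw": -1}
  ]
}}

```text
time_s: 23.45
position: [0.6236, 0.0465, 0.0809]
tool_rot: [-0.001, 0.579, 0.816, 0.001]
ft_force: [-3.3, 6.4, 12.3]
grip_width: 0.0001
grip_force: 6.4
```

Emit:
{"op": "servo_tool", "data": {
  "targets": [
    {"tx": -0.025, "ty": 0, "tz": -0.002, "ax": 0, "ay": 0, "az": 0, "jaw": -1},
    {"tx": -0.05, "ty": 0, "tz": -0.003, "ax": 0, "ay": 0, "az": 0, "jaw": -1},
    {"tx": -0.075, "ty": 0, "tz": -0.004, "ax": 0, "ay": 0, "az": 0, "jaw": -1},
    {"tx": -0.1, "ty": 0, "tz": -0.005, "ax": 0, "ay": 0, "az": 0, "jaw": -1},
    {"tx": -0.125, "ty": 0, "tz": -0.006, "ax": 0, "ay": 0, "az": 0, "jaw": -1},
    {"tx": -0.14, "ty": 0, "tz": -0.007, "ax": 0, "ay": 0, "az": 0, "jaw": -1}
  ]
}}

```text
time_s: 24.05
position: [0.6305, 0.0267, 0.0819]
tool_rot: [-0.001, 0.579, 0.816, 0.001]
ft_force: [-4.3, 4.5, 12.7]
grip_width: -0.0001
grip_force: 6.0
```

```bash
python3 cov.py
```

```text
-0.04 white y -0.0535 0.0075 61.5
0.04 white y -0.0545 0.007 62.0
```

Emit:
{"op": "servo_tool", "data": {
  "targets": [
    {"tx": -0.015, "ty": 0, "tz": -0.002, "ax": 0, "ay": 0, "az": 0, "jaw": -1},
    {"tx": -0.03, "ty": 0, "tz": -0.003, "ax": 0, "ay": 0, "az": 0, "jaw": -1},
    {"tx": -0.045, "ty": 0, "tz": -0.003, "ax": 0, "ay": 0, "az": 0, "jaw": -1},
    {"tx": -0.055, "ty": 0, "tz": -0.004, "ax": 0, "ay": 0, "az": 0, "jaw": -1},
    {"tx": -0.055, "ty": 0, "tz": -0.004, "ax": 0, "ay": 0, "az": 0, "jaw": -1}
  ]
}}

```text
time_s: 24.6
position: [0.6335, 0.0192, 0.0823]
tool_rot: [-0.001, 0.579, 0.816, 0.002]
ft_force: [-3.9, 5.8, 10.3]
grip_width: 0.0002
grip_force: 5.1
```

```bash
python3 cov.py
```

```text
-0.04 white y -0.0615 0.0015 63.5
0.04 white y -0.064 0.0015 65.5
```

Emit:
{"op": "servo_tool", "data": {
  "targets": [
    {"tx": -0.01, "ty": 0, "tz": 0.001, "ax": 0, "ay": 0, "az": 0, "jaw": -1},
    {"tx": -0.02, "ty": 0, "tz": 0, "ax": 0, "ay": 0, "az": 0, "jaw": -1},
    {"tx": -0.025, "ty": 0, "tz": 0, "ax": 0, "ay": 0, "az": 0, "jaw": -1}
  ]
}}

```text
time_s: 24.95
position: [0.6348, 0.0162, 0.0824]
tool_rot: [-0.001, 0.578, 0.816, 0.002]
ft_force: [-2.7, 6.9, 10.2]
grip_width: -0.0001
grip_force: 5.2
```

Emit:
{"op": "servo_tool", "data": {
  "targets": [
    {"tx": 0.03, "ty": 0, "tz": -0.1, "ax": 0, "ay": 0, "az": 0, "jaw": -1},
    {"tx": 0.03, "ty": 0, "tz": -0.4, "ax": 0, "ay": 0, "az": 0, "jaw": -1},
    {"tx": 0.03, "ty": 0, "tz": -0.7, "ax": 0, "ay": 0, "az": 0, "jaw": -1},
    {"tx": 0.03, "ty": 0, "tz": -1, "ax": 0, "ay": 0, "az": 0, "jaw": -1},
    {"tx": 0.03, "ty": 0, "tz": -1, "ax": 0, "ay": 0, "az": 0, "jaw": -1},
    {"tx": 0.03, "ty": 0, "tz": -1, "ax": 0, "ay": 0, "az": 0, "jaw": -1}
  ]
}}

```text
time_s: 25.55
position: [0.6334, 0.017, 0.2328]
tool_rot: [0.001, 0.579, 0.815, 0.001]
ft_force: [-0.8, -0.2, -0.9]
grip_width: 0.0
grip_force: 0.0
```

```bash
python3 cov.py; python3 - <<'E'
from h import *
d=snapshot("wrist");v=np.load("box.npy");p=fproj(d,b2w(v,0,-.01,.073)).astype(int);print(p)
a=d["frame"][max(p[1]-110,0):p[1]+110,p[0]-110:p[0]+110,::-1];cv2.imwrite("pics/w8.png",cv2.resize(a,None,fx=2.6,fy=2.6,interpolation=cv2.INTER_CUBIC))
E
```

```text
-0.04 white y -0.08 0.0025 83.0
0.04 white y -0.08 0.002 82.5
[250 145]
```

View pics/w8.png

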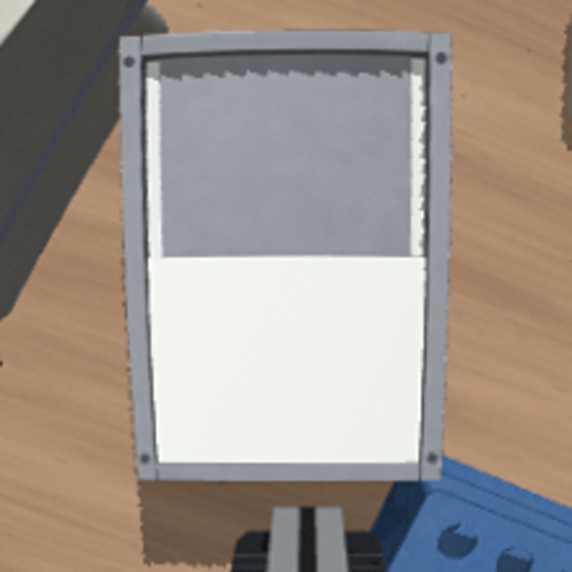

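The cover spans y -80 to +2 mm, so it is fully shut, and the tool is clear of everything.

```bash
python3 -c "
from workcell import job
print(job.job_done())"
```

```text
the job is handed in; nothing more can be done
None
```

I slid the cover fully open, stood the vial upright in the compartment, slid the cover fully shut and handed the job in at about 26 s; the highest force I read was about 17 N for a moment as the vial was let go, when the gripper pushed against the box, and the hand-in gave no verdict.

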